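Temperature check of a chilled delivery

TASK

Check the chilled delivery: slide the blade of the yellow-handled spatula into the slot under the cool box's blue lid and lever the lid open past upright with the blade, not the gripper, until it stays open, then lay the spatula flat on the table. Lift the infrared thermometer out of its holder, carry it over the preserve jars and hold it upright with its lens centred about 2 cm above the red-lidded jar in the box, still and touching nothing but the gripper. Finish while holding it there, and leave all the jars where they stand.

Things in the scene. Friction and masses are not known exactly. Their poses are not given: they have to be found in the camera images.
- cooler: Fixed light-grey foam cool box, 170 deep (its x) by 250 wide (its y) by 100 high without the 18 thick lid. Origin: centre of its underside. Its front is its -x side (facing roughly to the robot's right); hinge along the back (+x) top edge. Walls 22 thick, inside floor 15 above the table. A blue cold brick, top 70 above the table, stands along the inner back wall.
- cooler_lid (a joint): Opening angle of the blue cool-box lid (170 by 250 by 18, flat and flush with the box sides, no handle), rad: 0 closed, 1.57 upright, stop at 1.85. On its flat underside a 7 thick foam plug begins 27 in from each edge. Light: about 1 N lifts its front edge; hinge is slightly stiff; let go below upright it falls shut, past about 1.6 it leans back and stays open.
- cooler_slot (a point): Mouth of the pry slot in the middle of the cool box's front: a gap 70 wide and 10 high between the box's front wall and the lid's underside, 22 deep (through the wall). The point is the centre of the mouth, 95 above the table; axes as the cool box (the slot goes in along +x).
- cooler_hinge (a point): Middle of the lid's hinge line, at the back top edge of the cool box, level with the closed lid's underside, 100 above the table; axes as the cool box.
- spatula: Loose stiff flat spatula, 100 g, lying on the table. Yellow handle 105 long, 22 wide, 20 high; steel blade 28 wide, 3 thick, flush with the handle's underside. Origin: on the underside below the grip point; x points to the blade's tip, z up. The handle runs from x = -75 to +30, the blade from there to +155.
- spatula_tip (a point): Middle of the spatula's straight blade end, 155 ahead of the spatula's origin and 1.5 above its underside.
- thermometer: Loose stick-shaped infrared thermometer, 160 g, white with an orange band, standing lens down in its holder. Origin: centre of the lens face at its lower end; z points up along the stick. Body 26 (its x) by 38 (its y), from 12 to 142 above the origin; below it a black lens collar 22 across. Display on the -x face, upper half. Grip it across the 38 mm sides, 90 to 135 above the origin.
- lens (a point): Centre of the thermometer's lens face at its lower end (the same point as its origin); z points up along the stick.
- holder: Fixed dark desk holder: foot 74 by 94 by 8, rectangular well 38 by 50 outside, 30 by 42 inside, rim 64 above the table, floor 8 above the table. Origin: centre of the foot's underside. The thermometer stands in it, lifted out straight up.
- jar_red: Target: small cream-coloured dessert jar, 58 across, 60 high, with a RED lid, standing in the cool box with the two others (any order). Origin: centre of its underside.
- jar_red_top (a point): Centre of the top of the red lid, 60 above that jar's underside, about 75 above the table.
- jar_white: The same jar with a white lid, in the cool box; bystander.
- jar_yellow: The same jar with a yellow lid, in the cool box; bystander.
- preserve0: Preserve jar with a dark green lid, 64 across, 110 high, standing in a row between holder and cool box; bystander. Origin: centre of its underside.
- preserve1: Preserve jar with a dark green lid, 64 across, 110 high, standing in a row between holder and cool box; bystander. Origin: centre of its underside.
- preserve2: Preserve jar with a dark green lid, 64 across, 110 high, standing in a row between holder and cool box; bystander. Origin: centre of its underside.
Mind the look-alikes: they are no part of the job. There is more than one size of the holder; the one meant has the size given above. There is more than one size of the spatula; the one meant has the size given above.

How it is judged:
On the way, in this order (a step that is already met when the one before it is completed fails the run):
1. the blade of the spatula is lifting the lid (value of joint cooler_lid above 0.2 rad and contact force between spatula and cooler_lid above 0.1 N), for 0.05 s.
2. the lid stands open past upright, the spatula lies flat on the table and is let go (value of joint cooler_lid above 1.6 rad and height (world z) of spatula below 0.012 m and angle between spatula's own z axis and vertical below 0.15 rad and contact force between the fingers and spatula below 0.1 N and linear speed of spatula below 0.05 m/s), for 0.1 s.
3. the thermometer is lifted clear of its holder in the gripper (height (world z) of lens above 0.075 m and contact force between the fingers and thermometer above 1 N and contact force between thermometer and holder below 0.05 N), for 0.1 s.
At the end, for the whole second after the job is handed in: Lid past 1.6 rad; spatula flat on the table; thermometer held still by the gripper, touching nothing else, upright within 0.10 rad, lens within 10 mm sideways of the red lid's centre and 8 to 34 mm above it; box jars within 15 mm and preserve jars within 30 mm of their starts (value of joint cooler_lid above 1.6 rad and height (world z) of spatula below 0.012 m and angle between spatula's own z axis and vertical below 0.15 rad and horizontal distance between lens and jar_red_top below 0.01 m and z of lens in the frame of jar_red_top between 0.008 and 0.034 m and angle between lens's own z axis and vertical below 0.1 rad and linear speed of thermometer below 0.02 m/s and angular speed of thermometer below 0.15 rad/s and contact force between the fingers and thermometer above 1 N and contact force between thermometer and cooler below 0.05 N and contact force between thermometer and cooler_lid below 0.05 N and contact force between thermometer and spatula below 0.05 N and contact force between thermometer and holder below 0.05 N and contact force between thermometer and jar_red below 0.05 N and contact force between thermometer and jar_white below 0.05 N and contact force between thermometer and jar_yellow below 0.05 N and distance of each of jar_red, jar_white, jar_yellow from where it was at the start of the episode below 0.015 m and distance of each of preserve0, preserve1, preserve2 from where it was at the start of the episode below 0.03 m); the arm keeps its last pose, push and grip.
It fails at once if the gripper or arm touches the lid (it is opened with the blade) (contact force between any of the fingers, the arm and cooler_lid above 0.5 N).
It fails at once if the thermometer bumps the red-lidded jar (contact force between thermometer and jar_red above 0.5 N).
It fails at once if the spatula is dropped from a height (linear speed of spatula above 0.8 m/s and contact force between the fingers and spatula below 0.05 N).
It fails at once if a preserve jar or a jar in the box is pushed away or tipped (distance of any of preserve0, preserve1, preserve2 from where it was at the start of the episode above 0.03 m or distance of any of jar_red, jar_white, jar_yellow from where it was at the start of the episode above 0.015 m or angle between any of preserve0, preserve1, preserve2, jar_red, jar_white, jar_yellow's own z axis and vertical above 0.3 rad).
It also fails if it takes over 69 s, if anything falls off the work surface, if the arm or the gripper's body presses on something with over 40 N, if the wrist force passes 120 N, or if a joint passes its speed limit or range.

ROBOT

A 7-joint arm with a two-finger parallel gripper is mounted at the origin on the work surface. World frame = base frame: x ahead of the robot, y to its left, z up, the work surface at z = 0. Lengths are in m, angles in rad, forces in N, time in s.
With the tool pointing down it reaches from about 0.35 to 0.9 m from the base axis. Payload 8.1 kg.
Tool frame: the origin (TCP) lies at the very end of the fingers, on their centre line; the grasp point (between the pads) lies 19 mm behind it (arm.tcp_to_grasp is the z of the grasp point in the tool frame, in m); z points along the fingers, y is the line along which they close (so a half turn about z gives the same grasp; the last joint's range is limited). The gripper opens to 92 mm and grips with 3 to 60 N. Pads are 19 mm wide; open, the fingers measure 130 mm over their backs; the gripper's body (75 mm by 190 mm) begins 47 mm behind the grasp point.
Start: joints at [-1.335, 0.434, 0.025, 1.573, -0.012, 1.134, -0.075], TCP at [0.208, 0.589, 0.227] pointing down, gripper open.
Joint ranges: [-2.62, 2.62], [-0.44, 2.09], [-1.27, 1.32], [0.08, 2.57], [-1.32, 4.46], [0.12, 2], [-2.74, 2.74]. Speed limits (rad/s): [2.22, 2.22, 3.01, 3.01, 3.14, 3.14, 3.14].

INTERFACE

Orientations are given as a rotation vector (axis times angle).
In Python, from cell import readout, vision, sign_off, arm gives the robot as it stands. The module is installed in compiled form; this text tells all that it offers.
- The arm moves only by the shell command python3 -m creep 'ROWS' [FORCE]. ROWS is JSON, a list of rows, each a list of 5 numbers: the shift along the tool's x, y, z in units of 4 cm (1.0 is 4 cm), then the turn about the tool's z in units of 4 degrees (1.0 is 4 degrees), then the opening, from 0 (shut) to 1 (fully open). A call has 1 to 12 rows; each row shifts and turns the commanded pose from where the row before left it, along the tool's axes as they then stand; what a row does not reach is not made up. A row lasts 1/8 s, in which the tool goes at most 62.5 mm and 10.7 degrees, less where a joint would pass 70% of its speed; a pose out of reach is approached as far as the arm can. A call with a number of a shift or a turn outside -1 to 1 is refused whole. A call with a gripper value outside its range is refused whole. The fingers move at their own pace and stop on an object; FORCE is the grip in N (left out, the last holds). Time passes only in rows, so rows that do not move let the fingers close. It gives the time, the measured TCP pose, the force, the opening and the grip force at its end, in the units of the state.
- readout.observe(): the state, without advancing time (a new reading comes with each control period).
- vision.get_image(name): name is "scene" or "side" or "wrist"; returns a dict with "pixels" (384x512x3 uint8, blue, green, red), "z_map" (384x512 float32, m along the optical axis (not along the pixel's ray), 0 where there is no reading), "camera_matrix" (3x3 intrinsics, pixels), "position" and "rotation" of the camera in the world. Camera axes: x right, y up, looking along -z (the intrinsics and any distortion apply to the point x, -y, -z); pixel columns grow to the right and rows downward; lengths in m; the calibration is good to about 2 mm. The wrist camera is an equidistant fisheye: a pixel r from the principal point sees the ray r / f radians off the axis. A picture is of the moment at which its call begins.
- sign_off(): hands the job in; it is judged then, once.
The state is a dict: "clock": time; "joints": joint angles; "dq": joint speeds; "joint_efforts": joint torques, N m; "position": TCP position; "ee_rot": TCP orientation; "force": force on the tool from outside, world axes, zero at the start; "ft_torque": the same for the moment, N m; "width": opening from 0.0 (shut) to 1.0 (fully open); "gripper_force": force on a finger pad.
Only numpy, scipy, OpenCV 4.12 (cv2) and the standard library are available. Lean on these libraries where they do the work, as an engineer would, in place of code of your own. Each camera call takes 0.05 s, during which the arm holds its last target. There are 200 camera calls.

## Working session

There is one attempt and no reset: what is moved stays moved. The work goes in short steps, Python scripts to look and compute and a shell command to move; the robot and the scene stay as the last step left them, time stands still between calls to the robot, and variables do not carry over. Pictures are saved under pics/ and viewed, at most 10 in all, crops included, and the job is handed in when it is done.

```bash
mkdir -p pics && cat > h.py <<'E'
import numpy as np, cv2
from scipy.spatial.transform import Rotation as R
from cell import readout, vision
def get(n):
    d=vision.get_image(n); return d
def cloud(d):
    K=np.array(d["camera_matrix"]); z=d["z_map"]; h,w=z.shape
    u,v=np.meshgrid(np.arange(w),np.arange(h))
    p=np.stack([(u-K[0,2])/K[0,0]*z,-(v-K[1,2])/K[1,1]*z,-z],-1)
    Rm=np.array(d["rotation"]); 
    if Rm.shape!=(3,3): Rm=R.from_rotvec(Rm).as_matrix()
    return p@Rm.T+np.array(d["position"])
E
python3 - <<'E'
from h import *
s=readout.observe(); print(s)
for n in ["scene","side"]:
    d=get(n); cv2.imwrite(f"pics/{n}0.png",d["pixels"]); print(n,d["camera_matrix"],d["position"],d["rotation"])
    np.savez(f"{n}0.npz",**d)
E
```

```text
{'clock': 0.0, 'joints': array([-1.33459443,  0.43520858,  0.02494387,  1.57409942, -0.01159546,
        1.13398062, -0.07510981]), 'dq': array([-7.82780341e-04,  8.50126170e-05, -4.75843402e-04,  8.65217474e-04,
       -5.74504389e-06, -8.27038443e-04, -2.13760737e-03]), 'joint_efforts': array([ 7.90008398e-04, -6.67839789e+01,  9.85062830e-01, -3.14463508e+01,
       -6.05870923e-02,  4.28708049e-02,  1.49078505e-04]), 'position': array([0.2075938 , 0.58897805, 0.22595267]), 'ee_rot': array([-5.29704498e-01, -3.09648130e+00,  2.42799248e-03]), 'force': array([-0.87544606, -0.33456312, -0.17389334]), 'ft_torque': array([-0.00154612, -0.03170647,  0.0030207 ]), 'gripper_force': 0.0, 'width': 0.9983811954748427}
scene [[362.87621077   0.         255.77789983]
 [  0.         362.87621077 192.66775271]
 [  0.           0.           1.        ]] [ 0.98092267 -0.25433737  0.94389865] [0.51067495 0.36731169 1.1746838 ]
side [[434.28973039   0.         254.44281155]
 [  0.         434.28973039 189.59056   ]
 [  0.           0.           1.        ]] [ 0.1216127  -1.07672181  0.99957127] [ 0.86629751 -0.12128627 -0.29077402]
```

View pics/scene0.png

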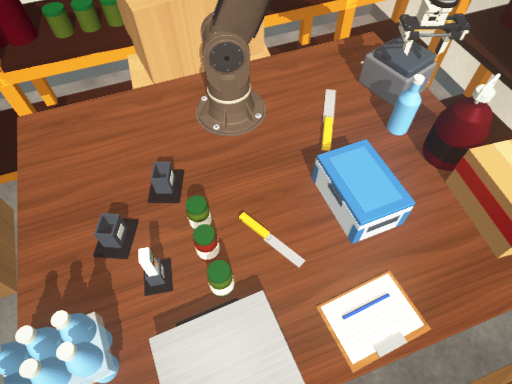

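View pics/side0.png

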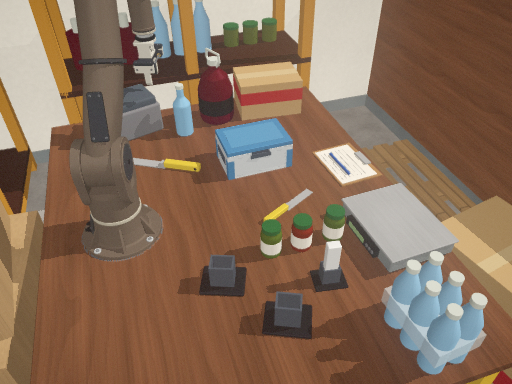

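The scene view shows the cool box at about (362,190), the preserve jars at (198,208), (206,240) and (220,275), and the thermometer in its holder at (152,268). There are two yellow spatulas, at (329,120) and (270,240). In the side view the slot in the box front is at (262,153).

```bash
cat > m.py <<'E'
from h import *
for n in ["scene","side"]:
    d=dict(np.load(f"{n}0.npz")); P=cloud(d); hsv=cv2.cvtColor(d["pixels"],cv2.COLOR_BGR2HSV)
    print("==",n)
    H,S,V=hsv[...,0].astype(int),hsv[...,1],hsv[...,2]
    ok=(d["z_map"]>0)&(P[...,2]>-.02)&(P[...,2]<.3)&(abs(P[...,1])<.9)&(P[...,0]>0.)&(P[...,0]<1.2)
    def comps(name,m,minA=40):
        k,l,st,c=cv2.connectedComponentsWithStats((m&ok).astype(np.uint8))
        for i in range(1,k):
            if st[i,4]<minA: continue
            p=P[l==i]; r=cv2.minAreaRect(p[:,:2].astype(np.float32))
            print(name,c[i].round(),st[i,4],"med",np.median(p,0).round(3),"zmax",np.percentile(p[:,2],95).round(3),"rect",np.round(r[0],4),np.round(r[1],4),round(r[2],1))
    comps("yellow",(abs(H-27)<6)&(S>150)&(V>120))
    comps("blue top",(abs(H-105)<12)&(S>120)&(P[...,2]>.1)&(P[...,2]<.13),300)
    comps("green",(abs(H-60)<20)&(S>100)&(P[...,2]>.09))
    comps("dark",(V<90)&(P[...,2]>.05)&(P[...,2]<.08),20)
    comps("steel",(S<60)&(V>130)&(P[...,2]<.012),60)
    comps("white",(S<60)&(V>130)&(P[...,2]>.1)&(P[...,1]<0),40)
E
python3 m.py
```

```text
== scene
yellow [327. 133.] 277 med [0.257 0.265 0.027] zmax 0.03 rect [0.2481 0.2714] [0.0312 0.1379] 59.9
yellow [254. 225.] 268 med [ 0.497 -0.091  0.019] zmax 0.023 rect [ 0.4953 -0.0898] [0.1011 0.0222] 27.8
blue top [364. 182.] 4492 med [0.532 0.227 0.119] zmax 0.122 rect [0.517  0.2323] [0.25   0.1719] 1.8
green [196. 205.] 334 med [ 0.432 -0.232  0.11 ] zmax 0.113 rect [ 0.4275 -0.2316] [0.0531 0.0555] 75.7
green [204. 235.] 352 med [ 0.527 -0.237  0.11 ] zmax 0.113 rect [ 0.5243 -0.2371] [0.052  0.0541] 20.5
green [218. 271.] 429 med [ 0.635 -0.231  0.11 ] zmax 0.113 rect [ 0.6324 -0.2311] [0.0534 0.0544] 73.2
dark [440. 152.] 301 med [0.491 0.534 0.065] zmax 0.078 rect [0.4728 0.5421] [0.1287 0.0404] 13.7
dark [155. 172.] 42 med [ 0.244 -0.316  0.067] zmax 0.079 rect [ 0.2477 -0.3177] [0.0022 0.0455] 68.0
dark [169. 174.] 37 med [ 0.268 -0.277  0.068] zmax 0.077 rect [ 0.2683 -0.2768] [0.0021 0.0682] 69.2
dark [102. 225.] 88 med [ 0.374 -0.492  0.067] zmax 0.079 rect [ 0.3763 -0.4927] [0.0041 0.0493] 65.1
dark [117. 228.] 85 med [ 0.403 -0.454  0.069] zmax 0.079 rect [ 0.39
[... 3115 characters left out ...]
[ 0.722 -0.555  0.216] zmax 0.219 rect [ 0.7244 -0.553 ] [0.0343 0.031 ] 24.3
white [413. 267.] 192 med [ 0.657 -0.562  0.216] zmax 0.219 rect [ 0.6729 -0.5475] [0.0698 0.0313] 41.4
white [456. 279.] 211 med [ 0.728 -0.62   0.216] zmax 0.219 rect [ 0.7324 -0.6173] [0.0332 0.0308] 43.8
white [433. 288.] 233 med [ 0.664 -0.626  0.215] zmax 0.219 rect [ 0.6933 -0.6028] [0.1043 0.035 ] 41.8
white [431. 329.] 664 med [ 0.645 -0.674  0.106] zmax 0.109 rect [ 0.6988 -0.6203] [0.1372 0.2022] 6.0
white [478. 301.] 236 med [ 0.735 -0.686  0.216] zmax 0.219 rect [ 0.7384 -0.6837] [0.0328 0.0323] 59.8
white [454. 311.] 261 med [ 0.671 -0.692  0.215] zmax 0.219 rect [ 0.701  -0.6707] [0.1016 0.0349] 37.2
```

```bash
cat >> h.py <<'E'
def rel(target=None, c=None):
    """units (4 cm tool axes, 4 deg) from measured pose to target TCP / closing direction c (deg)"""
    s=readout.observe(); M=R.from_rotvec(s["ee_rot"]).as_matrix()
    cy=np.degrees(np.arctan2(M[1,1],M[0,1]))
    print("t",round(s["clock"],2),"pos",s["position"].round(4),"closing",cy.round(2),"tilt",np.degrees(np.arccos(-M[2,2])).round(2),"J",s["joints"].round(2),"w",round(s["width"],3),"gf",round(s["gripper_force"],1),"F",s["force"].round(1))
    if target is not None: print("shift units (now axes)",((M.T@(np.array(target)-s["position"]))/.04).round(3))
    if c is not None:
        d=(c-cy+180)%360-180; print("turn units",round(-d/4,3))
        M2=R.from_euler("z",d,degrees=True).as_matrix()@M
        if target is not None: print("shift units (after turn)",((M2.T@(np.array(target)-s["position"]))/.04).round(3))
E
python3 -m creep '[[0,0,0,1,1],[0,0,0,1,1],[0,0,0,1,1],[0,0,0,1,1],[0,0,0,1,1],[0,0,0,1,1],[0,0,0,1,1],[0,0,0,1,1],[0,0,0,1,1],[0,0,0,1,1],[0,0,0,1,1],[0,0,0,1,1]]'
python3 -c "
from h import *
rel([.514,-.0795,.15],-61.3)"
```

```text
clock: 1.6
position: [0.2076, 0.5892, 0.2263]
ee_rot: [1.746, 2.611, -0.001]
force: [-0.0, -0.4, -0.4]
width: 0.999
gripper_force: 0.0
t 1.6 pos [0.2076 0.5892 0.2263] closing 22.45 tilt 0.05 J [-1.46  0.44  0.21  1.59 -0.1   1.13 -0.84] w 0.999 gf 0.0 F [-0.  -0.4 -0.4]
shift units (now axes) [-18.373   0.695   1.92 ]
turn units 20.938
shift units (after turn) [-1.309 18.342  1.898]
```

```bash
python3 -m creep '[[-1,0,0,0,1],[-1,0,0,0,1],[-1,0,0,0,1],[-1,0,0,0,1],[-1,0,0,0,1],[-1,0,0,0,1],[-1,0,0,0,1],[-1,0,0,0,1],[-1,0,0,0,1],[-1,0,0,0,1],[-1,0,0,0,1],[-1,0,0,0,1]]' 50 >/dev/null
python3 -m creep '[[-1,0.7,0,0,1],[-1,0,0,0,1],[-1,0,0,0,1],[0,0,0,1,1],[0,0,0,1,1],[0,0,0,1,1],[0,0,0,1,1],[0,0,0,1,1],[0,0,0,1,1],[0,0,0,1,1],[0,0,0,1,1],[0,0,0,1,1]]'>/dev/null
python3 -m creep '[[0,0,0,1,1],[0,0,0,1,1],[0,0,0,1,1],[0,0,0,1,1],[0,0,0,1,1],[0,0,0,1,1],[0,0,0,1,1],[0,0,0,1,1],[0,0,0,1,1],[0,0,0,1,1],[0,0,0,1,1],[0,0,0,0.9,1]]'>/dev/null
python3 -c "
from h import *
rel([.514,-.0795,.15],-61.3)
d=get('wrist'); cv2.imwrite('pics/w1.png',d['pixels']); np.savez('w1.npz',**d); print(d['camera_matrix'],d['position'],d['rotation'])"
```

```text
t 6.1 pos [0.4637 0.0462 0.2265] closing -61.14 tilt 0.03 J [-0.91  0.2   0.83  1.99 -0.18  1.02 -1.06] w 1.001 gf 0.0 F [-0.3  0.3  0.4]
shift units (now axes) [-0.415  3.361  1.912]
turn units 0.041
shift units (after turn) [-0.406  3.362  1.912]
[[297.31863964   0.         253.15486188]
 [  0.         297.31863964 192.33395275]
 [  0.           0.           1.        ]] [0.53270801 0.08528709 0.38344852] [-0.26686174  0.15828643 -1.05900341]
```

View pics/w1.png

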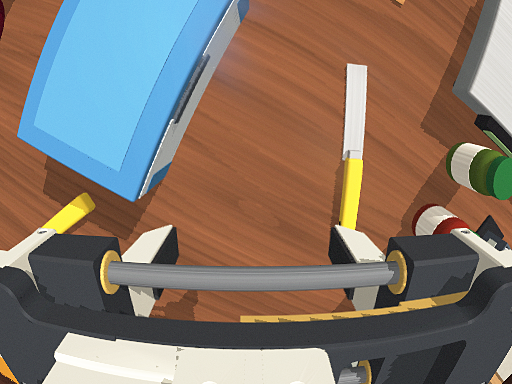

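The wrist view shows the blade from its tip at (356,66) to the handle joint at (351,157), and the dark slot from about (180,118) to (207,57) on the box front.

```bash
cat >> h.py <<'E'
def ray(d,u,v):
    K=np.array(d["camera_matrix"]); x=(u-K[0,2])/K[0,0]; y=(v-K[1,2])/K[1,1]; th=np.hypot(x,y)
    q=np.array([x/th*np.sin(th),-y/th*np.sin(th),-np.cos(th)])
    return R.from_rotvec(d["rotation"]).as_matrix()@q
def onz(d,u,v,z):
    r=ray(d,u,v); p=np.array(d["position"]); return p+r*(z-p[2])/r[2]
E
python3 - <<'E'
from h import *
d=dict(np.load('w1.npz')); hsv=cv2.cvtColor(d["pixels"],cv2.COLOR_BGR2HSV)
H,S,V=[hsv[...,i].astype(int) for i in range(3)]
b=np.zeros_like(V,bool); b[50:157,335:380]=True
m=b&(S<70)&(V>150)
p=np.array([onz(d,u,v,.003)[:2] for v,u in zip(*np.nonzero(m))],np.float32)
print("blade",cv2.minAreaRect(p),p.mean(0))
b[:]=False; b[150:215,335:375]=True
m=b&(abs(H-27)<8)&(S>140)
p2=np.array([onz(d,u,v,.02)[:2] for v,u in zip(*np.nonzero(m))],np.float32)
print("handle",cv2.minAreaRect(p2),p2.mean(0))
# slot: dark pixels; intersect with front plane y=0.147+...
b[:]=False; b[45:130,170:215]=True
m=b&(V<75)
n=np.array([0.026,-0.9997,0]); o=np.array([.519,.147,.095]); q=[]
for v,u in zip(*np.nonzero(m)):
    r=ray(d,u,v); c=np.array(d["position"]); q.append(c+r*((o-c)@n)/(r@n))
q=np.array(q); print("slot px",m.sum(),"x",np.percentile(q[:,0],[1,50,99]).round(4),"z",np.percentile(q[:,2],[2,50,98]).round(4))
for uv in [(247,14),(137,200)]: print(onz(d,*uv,.118))
E
```

```text
blade ((0.5944579839706421, -0.033606939017772675), (0.12418051064014435, 0.02881552465260029), 28.147371292114258) [ 0.59498113 -0.03317885]
handle ((0.5052300691604614, -0.07736150175333023), (0.07792960107326508, 0.025732548907399178), 28.073667526245117) [ 0.5049869  -0.07732694]
slot px 151 x [0.4808 0.5091 0.5397] z [0.0796 0.0858 0.0921]
[0.60297418 0.13035296 0.118     ]
[0.39915394 0.14349946 0.118     ]
```

```bash
python3 -m creep '[[-0.4,0.85,0.3,0,1],[0,0.85,0.7,0,1],[0,0.8,0.8,0,1],[0,0.8,0.8,0,1],[0,0,0.8,0,1],[0,0,0,0,1]]'>/dev/null; python3 -c "
from h import *
rel([.513,-.078,.003],-61.6)"
```

```text
t 6.9 pos [ 0.5121 -0.0771  0.0889] closing -61.03 tilt 0.28 J [-0.47  0.51  0.71  2.03 -0.47  0.78 -0.54] w 1.006 gf 0.0 F [ 0.1  0.8 -0. ]
shift units (now axes) [0.018 0.035 2.147]
turn units 0.143
shift units (after turn) [0.018 0.035 2.147]
```

```bash
python3 -m creep '[[0,0,0.7,0.15,1],[0,0,0.7,0,1],[0,0,0.5,0,1],[0,0,0.25,0,1],[0,0,0,0,1]]'>/dev/null; python3 -c "
from h import *
rel([.513,-.078,.003],-61.6)"
python3 -m creep '[[0,0,0,0,0.5],[0,0,0,0,0],[0,0,0,0,0],[0,0,0,0,0],[0,0,0,0,0],[0,0,0,0,0],[0,0,0,0,0],[0,0,0,0,0]]' 55
```

```text
t 7.53 pos [ 0.5143 -0.0766  0.0052] closing -61.57 tilt 0.02 J [-0.37  0.63  0.58  2.07 -0.61  0.61 -0.43] w 0.998 gf 0.0 F [-0.4  0.2  0.6]
shift units (now axes) [-0.044  0.015  0.056]
turn units 0.007
shift units (after turn) [-0.044  0.015  0.056]
clock: 8.52
position: [0.514, -0.0771, 0.0047]
ee_rot: [3.046, 0.77, 0.0]
force: [0.1, -0.3, -0.3]
width: 0.231
gripper_force: 55.0
```

```bash
python3 -m creep '[[0,0,-0.3,0,0],[0,0,-0.5,0,0],[0,0,-0.6,-1,0],[0,0,-0.6,-1,0],[0,0,-0.35,-1,0],[0,0,0,-1,0],[0,0,0,-1,0],[0,0,0,-1,0],[0,0,0,-1,0],[0,0,0,-1,0],[0,0,0,-1,0],[0,0,0,-1,0]]' >/dev/null
python3 -m creep '[[0,0,0,-1,0],[0,0,0,-1,0],[0,0,0,-1,0],[0,0,0,-1,0],[0,0,0,-1,0],[0,0,0,-0.8,0],[0,0,0,0,0]]' >/dev/null
python3 - <<'E'
from h import *
rel([.52,-.04,.098],1.5)
for n in ["wrist","side"]:
    d=get(n); cv2.imwrite(f'pics/{n}2.png',d['pixels']); np.savez(f'{n}2.npz',**d)
E
```

```text
t 10.9 pos [ 0.5138 -0.0771  0.0988] closing 1.59 tilt 0.01 J [-0.27  0.43  0.42  2.   -0.25  0.76  0.33] w 0.232 gf 55.0 F [-1.   0.3 -0.8]
shift units (now axes) [0.923 0.181 0.021]
turn units 0.023
shift units (after turn) [0.923 0.179 0.021]
```

View pics/wrist2.png

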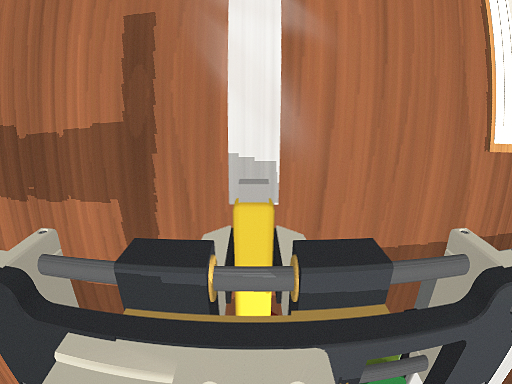

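The wrist view shows the blade straight ahead and centred between columns 228 and 283, with its tip above the frame. I'll measure the tip and slot in the side view instead.

```bash
python3 - <<'E'
from h import *
d=dict(np.load('side2.npz')); P=cloud(d); hsv=cv2.cvtColor(d["pixels"],cv2.COLOR_BGR2HSV)
H,S,V=[hsv[...,i].astype(int) for i in range(3)]
x,y,z=P[...,0],P[...,1],P[...,2]
m=(S<80)&(V>110)&(z>.08)&(z<.115)&(y>-.06)&(y<.12)&(abs(x-.515)<.05)
p=P[m]; print(len(p),cv2.minAreaRect(p[:,:2].astype(np.float32)),"ymax",p[:,1].max(),"z near tip",np.median(p[p[:,1]>.05][:,2]),"z back",np.median(p[p[:,1]<.02][:,2]))
# front wall plane and slot
f=(z>.03)&(z<.085)&(abs(y-.15)<.015)&(abs(x-.52)<.11)
a=np.polyfit(x[f],y[f],1); print("front y at x=.519",np.polyval(a,.519),"slope deg",np.degrees(np.arctan(a[0])),f.sum())
v,u=np.nonzero(f); print("px box",u.min(),u.max(),v.min(),v.max())
l=(abs(z-.118)<.006)&(abs(y-.23)<.1)&(abs(x-.52)<.14)&(abs(H-105)<15)
print("lid",cv2.minAreaRect(P[l][:,:2].astype(np.float32)),np.median(z[l]))
c=d['pixels'][100:225,190:320]; cv2.imwrite('pics/c2.png',cv2.resize(c,None,fx=6,fy=4.8,interpolation=cv2.INTER_NEAREST)[:600,:780])
E
```

```text
5 ((0.4988955855369568, -0.004869770258665085), (0.001608189195394516, 0.03997471556067467), 0.5588154792785645) ymax 0.015108790692390794 z near tip nan z back 0.09676322061829967
front y at x=.519 0.14804386098426472 slope deg 1.4296651343042037 311
px box 232 264 153 172
lid ((0.49979162216186523, 0.23140335083007812), (0.22012324631214142, 0.17852188646793365), 1.9112240076065063) 0.11899360360848199
  return _methods._mean(a, axis=axis, dtype=dtype,
  ret = ret.dtype.type(ret / rcount)
```

View pics/c2.png

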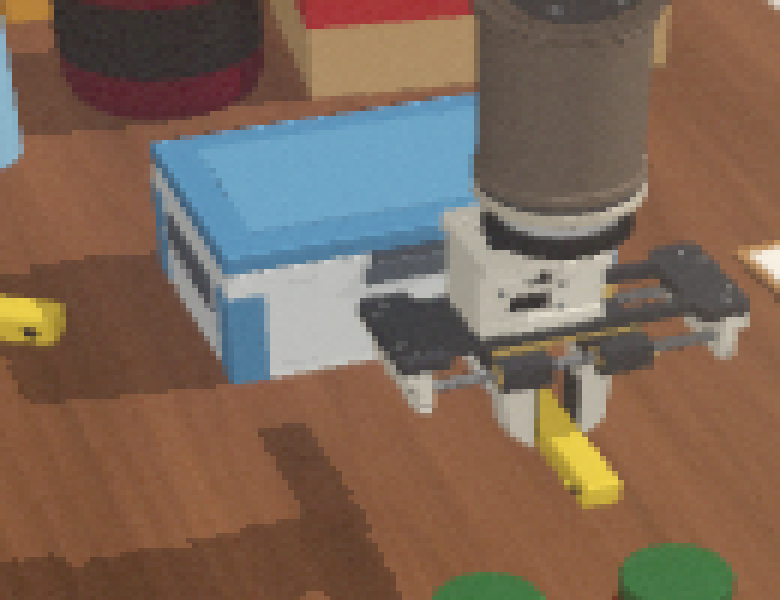

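The crop shows the spatula gripped level, its handle running back to about (600,490), and the box front ahead of it with the slot at (400,265), partly hidden by the gripper. Next I'll check the blade's height and tip using the wrist depth and the scene camera.

```bash
python3 - <<'E'
from h import *
d=dict(np.load('wrist2.npz')); z=d['z_map']
for v in (5,50,100,140):
    pts=[]
    for u in (235,255,275):
        r=ray(d,u,v); fw=R.from_rotvec(d['rotation']).as_matrix()@[0,0,-1]
        pts.append((np.array(d['position'])+r*z[v,u]/(r@fw)))
    print(v,np.round(pts,4).tolist())
s=get('scene'); np.savez('scene2.npz',**s); P=cloud(s); hsv=cv2.cvtColor(s["pixels"],cv2.COLOR_BGR2HSV)
S,V=hsv[...,1],hsv[...,2]
m=(S<70)&(P[...,2]>.085)&(P[...,2]<.11)&(P[...,1]>-.04)&(P[...,1]<.12)&(abs(P[...,0]-.515)<.04)
p=P[m]; print(len(p),cv2.minAreaRect(p[:,:2].astype(np.float32)),"ymax",p[:,1].max(),"xrange",p[:,0].min(),p[:,0].max())
a=np.polyfit(p[:,1],p[:,2],1); print("slope",a)
E
```

```text
5 [[0.5001, 0.0582, 0.0961], [0.5108, 0.0586, 0.0955], [0.5214, 0.0588, 0.0964]]
50 [[0.5009, 0.0324, 0.0951], [0.5115, 0.0322, 0.0972], [0.522, 0.0328, 0.0967]]
100 [[0.5016, 0.005, 0.0948], [0.5122, 0.0053, 0.0964], [0.5228, 0.0056, 0.096]]
140 [[0.5021, -0.0165, 0.0963], [0.5129, -0.0164, 0.0955], [0.5237, -0.016, 0.0957]]
291 ((0.51209557056427, 0.017823342233896255), (0.02946983091533184, 0.11493974924087524), 2.4327189922332764) ymax 0.07533450623167526 xrange 0.4964313681962557 0.5265456830493145
slope [-0.00512559  0.09781879]
```

```bash
python3 -m creep '[[0.4,0.1,0,0,0],[0.5,0,0,0,0],[0.5,0,0,0,0],[0.3,0,0,0,0],[0,0,0,0,0]]' 
python3 -m creep '[[0.15,0,0,0,0],[0.15,0,0,0,0],[0.15,0,0,0,0],[0.1,0,0,0,0],[0,0,0,0,0]]' 
python3 -c "
from h import *
rel([.513,.013,.0985],1.5)
d=get('scene'); cv2.imwrite('pics/s3.png',cv2.resize(d['pixels'][100:260,220:430],None,fx=3.6,fy=3.6))"
```

```text
clock: 11.68
position: [0.5161, -0.0075, 0.0986]
ee_rot: [-2.188, -2.254, -0.0]
force: [-0.3, -1.1, -0.7]
width: 0.233
gripper_force: 55.0
clock: 12.3
position: [0.5155, 0.0135, 0.0987]
ee_rot: [-2.19, -2.252, -0.0]
force: [-0.3, 0.1, -1.8]
width: 0.237
gripper_force: 55.0
t 12.3 pos [0.5155 0.0135 0.0987] closing 1.62 tilt 0.01 J [-0.44  0.43  0.41  2.01 -0.25  0.75  0.15] w 0.237 gf 55.0 F [-0.3  0.1 -1.8]
shift units (now axes) [-0.01  -0.062  0.005]
turn units 0.029
shift units (after turn) [-0.01  -0.062  0.005]
```

View pics/s3.png

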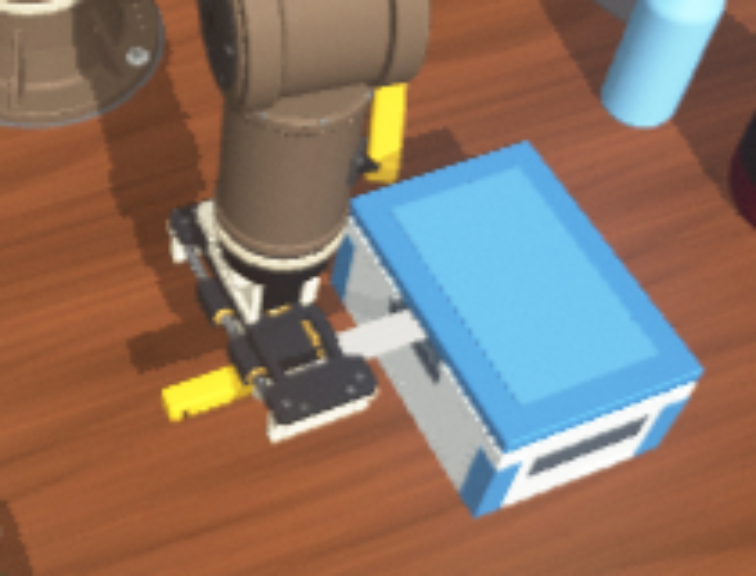

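The scene crop shows the blade in the middle of the slot, at about (420,335). Now I'll lever it along the hinge arc.

```bash
python3 -m creep '[[0,0,-0.08,0,0],[0.02,0,-0.38,0,0],[0.06,0,-0.37,0,0],[0.09,0,-0.37,0,0],[0.13,0,-0.36,0,0],[0.16,0,-0.34,0,0],[0,0,0,0,0]]'
python3 - <<'E'
from h import *
rel([.515,.0335,.174],1.5)
s=get('scene'); P=cloud(s); hsv=cv2.cvtColor(s["pixels"],cv2.COLOR_BGR2HSV)
H,S=hsv[...,0].astype(int),hsv[...,1]
x,y,z=P[...,0],P[...,1],P[...,2]
m=(abs(H-105)<12)&(S>120)&(z>.105)&(abs(x-.56)<.07)&(y>.13)&(y<.36)
a=np.polyfit(y[m],z[m],1); print("lid angle",np.arctan(-a[0]),m.sum(),np.std(z[m]-np.polyval(a,y[m])))
cv2.imwrite('pics/s4.png',s['pixels'])
E
```

```text
clock: 13.22
position: [0.5158, 0.0326, 0.176]
ee_rot: [2.188, 2.253, 0.004]
force: [0.7, 0.6, -1.6]
width: 0.235
gripper_force: 55.0
t 13.22 pos [0.5158 0.0326 0.176 ] closing 1.66 tilt 0.15 J [-0.52  0.32  0.45  1.93 -0.18  0.92  0.05] w 0.235 gf 55.0 F [ 0.7  0.6 -1.6]
shift units (now axes) [ 0.023 -0.02   0.049]
turn units 0.04
shift units (after turn) [ 0.023 -0.02   0.049]
lid angle 0.47279992264879755 1740 0.0036581880623463747
```

```bash
python3 -m creep '[[0.2,0,-0.32,0,0],[0.23,0,-0.3,0,0],[0.26,0,-0.28,0,0],[0.29,0,-0.25,0,0],[0.31,0,-0.22,0,0],[0.33,0,-0.19,0,0],[0.35,0,-0.15,0,0],[0,0,0,0,0]]'
cat > lid.py <<'E'
from h import *
rel()
s=get('scene'); P=cloud(s); hsv=cv2.cvtColor(s["pixels"],cv2.COLOR_BGR2HSV)
H,S=hsv[...,0].astype(int),hsv[...,1]
x,y,z=P[...,0],P[...,1],P[...,2]
m=(abs(H-105)<15)&(S>90)&(z>.125)&(z<.32)&(abs(x-.56)<.09)&(y>.13)&(y<.42)
p=P[m]; q=p[:,1:]-p[:,1:].mean(0); w,v=np.linalg.eigh(q.T@q); print(m.sum(),"dir",v[:,1],"mean",p.mean(0),"std",np.sqrt(w/len(p)))
d=v[:,1]*np.sign(v[1,1]); print("lid angle",np.arctan2(d[1],-d[0]))
E
python3 lid.py
```

```text
clock: 14.28
position: [0.513, 0.1121, 0.2434]
ee_rot: [-2.188, -2.254, -0.002]
force: [0.0, -1.3, -0.6]
width: 0.234
gripper_force: 55.0
t 14.28 pos [0.513  0.1121 0.2434] closing 1.72 tilt 0.06 J [-0.67  0.26  0.44  1.82 -0.13  1.09 -0.15] w 0.234 gf 55.0 F [ 0.  -1.3 -0.6]
884 dir [-0.32993986  0.94400196] mean [0.58141056 0.27561806 0.23913978] std [0.0055579 0.0393657]
lid angle 1.234556464966875
```

```bash
python3 -m creep '[[0.36,0,-0.12,0,0],[0.37,0,-0.08,0,0],[0.37,0,-0.04,0,0],[0.38,0,-0.01,0,0],[0.37,0,0.03,0,0],[0.36,0,0.06,0,0],[0,0,0,0,0]]'
python3 lid.py
```

```text
clock: 15.2
position: [0.5099, 0.2002, 0.249]
ee_rot: [-2.188, -2.254, 0.001]
force: [0.1, -1.1, -1.6]
width: 0.233
gripper_force: 55.0
t 15.2 pos [0.5099 0.2002 0.249 ] closing 1.71 tilt 0.05 J [-0.78  0.3   0.41  1.76 -0.13  1.12 -0.31] w 0.233 gf 55.0 F [ 0.1 -1.1 -1.6]
1295 dir [0.2492222  0.96844633] mean [0.58560003 0.35567189 0.22999287] std [0.00452935 0.04122436]
lid angle 1.8226733521082628
```

```bash
python3 -m creep '[[-0.3,0,0,0,0],[-0.7,0,0,0,0],[-0.9,0,0,0,0],[-1,0,0,0,0],[-1,0,0,0,0],[-1,0,0,0,0],[-0.9,0,0.3,0,0],[-0.7,0,0.7,0,0],[0,0,0.9,0,0],[0,0,0.9,0,0],[0,0,0.7,0,0],[0,0,0,0,0]]'
python3 lid.py; python3 -c "
from h import *
rel([.515,-.06,.0055],1.7)"
```

```text
clock: 16.75
position: [0.5157, -0.0626, 0.1083]
ee_rot: [-2.191, -2.248, 0.005]
force: [-0.2, 0.5, -1.5]
width: 0.233
gripper_force: 55.0
t 16.75 pos [ 0.5157 -0.0626  0.1083] closing 1.48 tilt 0.22 J [-0.33  0.43  0.46  1.99 -0.26  0.78  0.31] w 0.233 gf 55.0 F [-0.2  0.5 -1.5]
1322 dir [0.2494096  0.96839808] mean [0.58443293 0.35552483 0.22985497] std [0.00455161 0.04133623]
lid angle 1.822866869959501
t 16.8 pos [ 0.5168 -0.0626  0.1096] closing 1.48 tilt 0.08 J [-0.33  0.43  0.46  1.99 -0.26  0.78  0.31] w 0.233 gf 55.0 F [-0.5 -0.6 -1.2]
shift units (now axes) [ 0.066 -0.041  2.603]
turn units -0.055
shift units (after turn) [ 0.067 -0.041  2.603]
```

```bash
python3 -m creep '[[0,0,0.6,0,0],[0,0,0.7,0,0],[0,0,0.6,0,0],[0,0,0.4,0,0],[0,0,0.2,0,0],[0,0,0.07,0,0],[0,0,0,0,0],[0,0,0,0,0]]'
```

```text
clock: 17.8
position: [0.518, -0.0613, 0.0073]
ee_rot: [2.19, 2.252, 0.001]
force: [0.0, -0.7, -0.9]
width: 0.231
gripper_force: 55.0
```

```bash
python3 -m creep '[[0,0,0.05,0,0],[0,0,0,0,0],[0,0,0,0,0.3],[0,0,0,0,0.4],[0,0,0,0,0.5],[0,0,0,0,0.6],[0,0,0,0,0.6],[0,0,-0.2,0,0.6],[0,0,-0.5,0,0.6],[0,0,-0.8,0,0.6],[0,0,-1,0,0.6],[0,0,-1,0,0.6]]'
python3 - <<'E'
from h import *
rel([.547,-.388,.21],-8)
d=get('scene'); P=cloud(d); hsv=cv2.cvtColor(d["pixels"],cv2.COLOR_BGR2HSV)
cv2.imwrite('pics/s5.png',d['pixels']); np.savez('s5.npz',**d)
d=get('side'); np.savez('sd5.npz',**d)
E
python3 lid.py
```

```text
clock: 19.3
position: [0.5173, -0.0614, 0.1464]
ee_rot: [2.191, 2.252, 0.0]
force: [1.0, -0.5, 0.0]
width: 0.595
gripper_force: 0.0
t 19.3 pos [ 0.5173 -0.0614  0.1464] closing 1.57 tilt 0.0 J [-0.36  0.38  0.5   1.96 -0.23  0.87  0.29] w 0.595 gf 0.0 F [ 1.  -0.5  0. ]
shift units (now axes) [-8.183  0.518 -1.589]
turn units 2.392
shift units (after turn) [-7.983  1.872 -1.589]
t 19.4 pos [ 0.52   -0.0618  0.149 ] closing 1.56 tilt 0.4 J [-0.36  0.37  0.5   1.95 -0.23  0.87  0.29] w 0.599 gf 0.0 F [-0.5 -0.1  0. ]
1314 dir [0.24701544 0.96901154] mean [0.58433752 0.35563532 0.23028777] std [0.00453979 0.04082709]
lid angle 1.820395362769167
```

View pics/s5.png

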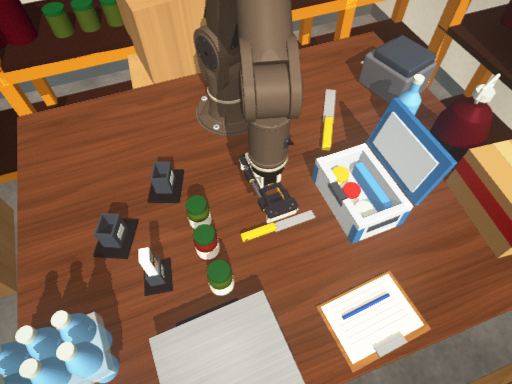

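The scene shows the lid standing open at (410,150) and the spatula flat on the table from (245,235) to (313,215). The red jar lid is at (352,190), and the thermometer is still in its holder at (150,265).

```bash
python3 - <<'E'
from h import *
for f in ['s5','sd5']:
    d=dict(np.load(f+'.npz')); P=cloud(d); hsv=cv2.cvtColor(d["pixels"],cv2.COLOR_BGR2HSV)
    H,S,V=[hsv[...,i].astype(int) for i in range(3)]
    x,y,z=P[...,0],P[...,1],P[...,2]
    box=(x>.4)&(x<.64)&(y>.15)&(y<.31)&(z>.06)&(z<.09)
    for nm,mm in [('red',((H<8)|(H>172))&(S>130)),('yel',(abs(H-27)<6)&(S>130))]:
        m=mm&box&(z>.07); p=P[m]
        if len(p)>5:
            print(f,nm,len(p),cv2.minEnclosingCircle(p[:,:2].astype(np.float32)),p.mean(0).round(4))
    t=(x>.5)&(x<.6)&(y>-.43)&(y<-.35)&(z>.145)&(z<.155)&(S<60)
    p=P[t]; print(f,'thermo top',len(p),cv2.minAreaRect(p[:,:2].astype(np.float32)),p.mean(0).round(4))
    for lo,hi in [(.08,.1),(.1,.12),(.12,.14)]:
        t=(x>.5)&(x<.6)&(y>-.43)&(y<-.35)&(z>lo)&(z<hi); print(lo,P[t].mean(0).round(4))
E
```

```text
s5 red 203 ((0.5162087678909302, 0.20530948042869568), 0.0260954350233078) [0.5167 0.2042 0.0753]
s5 yel 173 ((0.45320868492126465, 0.20355191826820374), 0.026470109820365906) [0.454  0.2032 0.0753]
s5 thermo top 161 ((0.5476951599121094, -0.38693785667419434), (0.025656454265117645, 0.03642705827951431), 79.94999694824219) [ 0.5484 -0.3869  0.1494]
0.08 [ 0.559  -0.3834  0.0911]
0.1 [ 0.5596 -0.3839  0.1101]
0.12 [ 0.5595 -0.3832  0.1307]
sd5 yel 29 ((0.451271653175354, 0.21192798018455505), 0.020246494561433792) [0.4512 0.2133 0.0755]
sd5 thermo top 115 ((0.5458258390426636, -0.3895033895969391), (0.028125688433647156, 0.03931787982583046), 89.84889221191406) [ 0.5446 -0.3898  0.1496]
0.08 [ 0.5411 -0.3974  0.0908]
0.1 [ 0.5399 -0.3973  0.1106]
0.12 [ 0.5414 -0.3979  0.1299]
```

```bash
python3 -m creep '[[0,0,-0.5,0.9,1],[0,0,-0.5,0.9,1],[0,0,-0.5,0.8,1],[-0.5,0,0,0,1],[-0.9,0,0,0,1],[-1,0.2,0,0,1],[-1,0.4,0,0,1],[-1,0.5,0,0,1],[-1,0.5,0,0,1],[-1,0.4,0,0,1],[-0.8,0,0,0,1],[0,0,0,0,1]]' 30
python3 - <<'E'
from h import *
rel([.547,-.388,.101],-9)
d=get('wrist'); cv2.imwrite('pics/w6.png',d['pixels']); np.savez('w6.npz',**d)
E
```

```text
clock: 20.95
position: [0.5503, -0.3613, 0.2035]
ee_rot: [-2.39, -2.038, 0.004]
force: [0.2, -1.0, 0.0]
width: 1.002
gripper_force: 0.0
t 20.95 pos [ 0.5503 -0.3613  0.2035] closing -9.1 tilt 0.15 J [ 0.12  0.55  0.6   1.55 -0.33  1.14  0.63] w 1.002 gf 0.0 F [ 0.2 -1.   0. ]
shift units (now axes) [-0.668  0.029  2.564]
turn units -0.024
shift units (after turn) [-0.668  0.028  2.564]
```

View pics/w6.png

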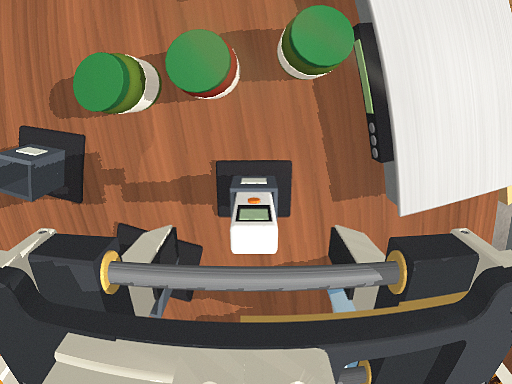

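The wrist view shows the thermometer at (254,225), square to the fingers and centred between them.

```bash
python3 -m creep '[[-0.35,0,0,0,1],[-0.32,0,0,0,1],[0,0,0,0,1],[0,0,0.7,0,1],[0,0,0.8,0,1],[0,0,0.7,0,1],[0,0,0.36,0,1],[0,0,0,0,1]]' 30
python3 -c "
from h import *
rel([.547,-.388,.101],-9)"
```

```text
clock: 22.0
position: [0.5481, -0.3841, 0.1017]
ee_rot: [-2.384, -2.043, 0.0]
force: [0.2, 0.3, -0.5]
width: 0.999
gripper_force: 0.0
t 22.0 pos [ 0.5481 -0.3841  0.1017] closing -8.8 tilt 0.09 J [ 0.19  0.67  0.54  1.62 -0.4   0.97  0.72] w 0.999 gf 0.0 F [ 0.2  0.3 -0.5]
shift units (now axes) [-0.102 -0.013  0.018]
turn units 0.049
shift units (after turn) [-0.102 -0.013  0.018]
```

```bash
python3 -m creep '[[-0.1,0,0,0,0.6],[0,0,0,0,0.5],[0,0,0,0,0.4],[0,0,0,0,0.3],[0,0,0,0,0.2],[0,0,0,0,0.2],[0,0,0,0,0.2],[0,0,0,0,0.2]]' 30
python3 -m creep '[[0,0,-0.2,0,0.2],[0,0,-0.4,0,0.2],[0,0,-0.5,0,0.2],[0,0,-0.6,0,0.2],[0,0,-0.7,0,0.2],[0,0,-0.7,0,0.2],[0,0,-0.7,0,0.2],[0,0,-0.4,0,0.2],[0,0,0,0,0.2],[0,0,0,0,0.2]]'
python3 - <<'E'
from h import *
rel([.5165,.2045,.26],1.5)
d=get('wrist'); cv2.imwrite('pics/w7.png',d['pixels'])
for n in ['scene','side']:
    d=get(n); P=cloud(d); np.savez(n+'7.npz',**d); hsv=cv2.cvtColor(d["pixels"],cv2.COLOR_BGR2HSV); S=hsv[...,1]; V=hsv[...,2]
    x,y,z=P[...,0],P[...,1],P[...,2]
    t=(abs(x-.547)<.04)&(abs(y+.388)<.04)&(z<.28)&(z>.09); 
    print(n,t.sum(),"zmin",np.sort(z[t])[:8].round(3)); 
    for lo in np.arange(.12,.26,.02):
        q=P[t&(z>lo)&(z<lo+.02)]; print(round(lo,2),len(q),q.mean(0).round(4) if len(q) else '')
E
```

```text
clock: 23.0
position: [0.5477, -0.3885, 0.1023]
ee_rot: [-2.385, -2.044, -0.0]
force: [-0.4, -0.1, 0.7]
width: 0.415
gripper_force: 29.9
clock: 24.25
position: [0.5474, -0.3881, 0.2693]
ee_rot: [-2.384, -2.043, 0.0]
force: [0.2, 0.2, -3.6]
width: 0.413
gripper_force: 29.9
t 24.25 pos [ 0.5474 -0.3881  0.2693] closing -8.81 tilt 0.09 J [ 0.16  0.53  0.62  1.42 -0.31  1.29  0.65] w 0.413 gf 29.9 F [ 0.2  0.2 -3.6]
shift units (now axes) [14.522 -3.032  0.248]
turn units -2.577
shift units (after turn) [14.83  -0.384  0.245]
scene 243 zmin [0.185 0.187 0.189 0.189 0.189 0.189 0.189 0.189]
0.12 0 
0.14 0 
0.16 0 
0.18 54 [ 0.5592 -0.3841  0.1939]
0.2 66 [ 0.5581 -0.3801  0.2087]
0.22 49 [ 0.5559 -0.3769  0.2304]
0.24 46 [ 0.559  -0.377   0.2509]
0.26 28 [ 0.5638 -0.3777  0.2685]
side 485 zmin [0.175 0.176 0.176 0.177 0.177 0.178 0.179 0.18 ]
0.12 0 
0.14 0 
0.16 8 [ 0.5444 -0.3951  0.1772]
0.18 66 [ 0.5416 -0.3961  0.192 ]
0.2 98 [ 0.5417 -0.3973  0.2094]
0.22 99 [ 0.5413 -0.3968  0.2301]
0.24 97 [ 0.5421 -0.3973  0.25  ]
0.26 117 [ 0.5446 -0.3991  0.2715]
```

```bash
python3 -m creep '[[0,0,0,-0.9,0.2],[0,0,0,-0.9,0.2],[0.2,0,0,-0.8,0.2],[0.5,0,0,0,0.2],[0.8,0,0,0,0.2],[0.8,0,0,0,0.2],[0.8,0,0,0,0.2],[0.8,0,0,0,0.2],[0.8,0,0,0,0.2],[0.8,0,0,0,0.2],[0.8,0,0,0,0.2],[0.8,0,0,0,0.2]]' >/dev/null
python3 -m creep '[[0.8,0,0,0,0.2],[0.8,0,0,0,0.2],[0.8,0,0,0,0.2],[0.8,0,0,0,0.2],[0.8,-0.2,0,0,0.2],[0.8,-0.2,0,0,0.2],[0.8,0,0,0,0.2],[0.6,0,0,0,0.2],[0.4,0,0,0,0.2],[0.2,0,0,0,0.2],[0,0,0,0,0.2],[0,0,0,0,0.2]]'
python3 -c "
from h import *
rel([.5165,.2045,.26],1.5)"
```

```text
clock: 27.4
position: [0.517, 0.1656, 0.2704]
ee_rot: [2.192, 2.25, -0.0]
force: [-0.1, 0.0, -2.6]
width: 0.412
gripper_force: 29.9
t 27.4 pos [0.517  0.1656 0.2704] closing 1.49 tilt 0.02 J [-0.73  0.27  0.42  1.74 -0.12  1.16 -0.26] w 0.412 gf 29.9 F [-0.1  0.  -2.6]
shift units (now axes) [0.972 0.013 0.259]
turn units -0.002
shift units (after turn) [0.972 0.013 0.259]
```

```bash
python3 - <<'E'
from h import *
d=get('wrist'); cv2.imwrite('pics/w8.png',d['pixels']); hsv=cv2.cvtColor(d["pixels"],cv2.COLOR_BGR2HSV)
H,S,V=[hsv[...,i].astype(int) for i in range(3)]
for nm,mm in [('red',((H<8)|(H>172))&(S>130)),('yel',(abs(H-27)<6)&(S>130))]:
    k,l,st,c=cv2.connectedComponentsWithStats(mm.astype(np.uint8))
    for i in range(1,k):
        if st[i,4]<150: continue
        p=np.array([onz(d,u,v,.075)[:2] for v,u in zip(*np.nonzero(l==i))],np.float32)
        print(nm,st[i].tolist(),cv2.minEnclosingCircle(p),p.mean(0))
for n in ['scene','side']:
    d=get(n); P=cloud(d); hsv=cv2.cvtColor(d["pixels"],cv2.COLOR_BGR2HSV); S=hsv[...,1].astype(int); V=hsv[...,2].astype(int); H=hsv[...,0].astype(int)
    x,y,z=P[...,0],P[...,1],P[...,2]
    t=(abs(x-.517)<.035)&(abs(y-.166)<.035)&(z<.26)&(z>.14); print(n,t.sum())
    for lo in np.arange(.16,.26,.02):
        q=P[t&(z>lo)&(z<lo+.02)]
        if len(q)>4: print(round(lo,2),len(q),q.mean(0).round(4),q[:,:2].min(0).round(4),q[:,:2].max(0).round(4))
    r=((H<8)|(H>172))&(S>130)&(abs(x-.517)<.04)&(abs(y-.2)<.05)&(z>.068)&(z<.085)
    p=P[r]
    if len(p)>20: print('red',len(p),cv2.minEnclosingCircle(p[:,:2].astype(np.float32)))
E
```

```text
red [231, 115, 43, 43, 1404] ((0.5140930414199829, 0.20762884616851807), 0.025467846542596817) [0.51412266 0.20775358]
yel [43, 68, 75, 52, 1618] ((0.28277045488357544, 0.2696566879749298), 0.06550408899784088) [0.28641856 0.26803726]
yel [179, 118, 43, 41, 1381] ((0.4521313011646271, 0.2048293799161911), 0.02616134099662304) [0.45230812 0.20494115]
scene 320
0.18 46 [0.5242 0.1584 0.1931] [0.4972 0.1513] [0.5374 0.1772]
0.2 95 [0.5246 0.1583 0.2093] [0.4965 0.1509] [0.5373 0.1787]
0.22 85 [0.5265 0.1587 0.23  ] [0.4995 0.1518] [0.5376 0.1787]
0.24 92 [0.5247 0.1579 0.2497] [0.5002 0.1512] [0.5373 0.1794]
red 210 ((0.5145314335823059, 0.20467068254947662), 0.027218880131840706)
side 233
0.18 45 [0.5125 0.1568 0.1919] [0.4964 0.1494] [0.5348 0.1787]
0.2 62 [0.5136 0.1554 0.2097] [0.4967 0.1479] [0.5338 0.1793]
0.22 60 [0.5137 0.1548 0.2299] [0.4968 0.1472] [0.5352 0.1698]
0.24 63 [0.5132 0.1547 0.2501] [0.4973 0.147 ] [0.5343 0.1669]
red 58 ((0.5164639949798584, 0.2088025063276291), 0.023362798616290092)
```

View pics/w8.png

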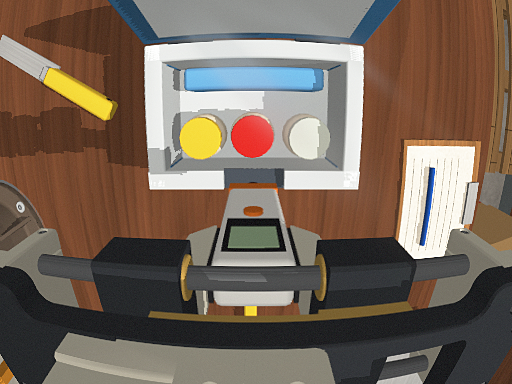

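The wrist view shows the red lid between yellow and white at (252,136), and the thermometer held upright with its display at (253,235).

```bash
python3 -m creep '[[0.3,-0.04,0,0,0.2],[0.4,0,0,0,0.2],[0.34,0,0,0,0.2],[0,0,0.2,0,0.2],[0,0,0.4,0,0.2],[0,0,0.4,0,0.2],[0,0,0.3,0,0.2],[0,0,0.1,0,0.2],[0,0,0,0,0.2],[0,0,0,0,0.2]]'
cat > t.py <<'E'
from h import *
rel([.5165,.207,.189],1.5)
for n in ['scene','side']:
    d=get(n); np.savez(n+'9.npz',**d); P=cloud(d); hsv=cv2.cvtColor(d["pixels"],cv2.COLOR_BGR2HSV); S=hsv[...,1].astype(int); H=hsv[...,0].astype(int)
    x,y,z=P[...,0],P[...,1],P[...,2]
    t=(abs(x-.517)<.035)&(abs(y-.206)<.035)&(z<.26)&(z>.09); print(n,t.sum(),"zmin",np.sort(z[t])[:6].round(3))
    for lo in np.arange(.08,.2,.02):
        q=P[t&(z>lo)&(z<lo+.02)]
        if len(q)>4: print(round(lo,2),len(q),q.mean(0).round(4),q[:,:2].min(0).round(4),q[:,:2].max(0).round(4))
    r=((H<8)|(H>172))&(S>130)&(abs(x-.517)<.04)&(abs(y-.2)<.05)&(z>.068)&(z<.085)
    p=P[r]
    if len(p)>10: print('red',len(p),cv2.minEnclosingCircle(p[:,:2].astype(np.float32)),np.median(p[:,2]))
E
python3 t.py
```

```text
clock: 28.8
position: [0.5145, 0.2084, 0.2148]
ee_rot: [2.19, 2.252, 0.002]
force: [0.1, -0.2, -1.2]
width: 0.414
gripper_force: 29.9
t 28.8 pos [0.5145 0.2084 0.2148] closing 1.58 tilt 0.06 J [-0.77  0.34  0.39  1.79 -0.15  1.04 -0.3 ] w 0.414 gf 29.9 F [ 0.1 -0.2 -1.2]
shift units (now axes) [-0.036  0.049  0.646]
turn units 0.019
shift units (after turn) [-0.036  0.049  0.646]
scene 545 zmin [0.12  0.123 0.123 0.124 0.125 0.126]
0.12 30 [0.5196 0.1998 0.1334] [0.4984 0.1943] [0.5334 0.2193]
0.14 83 [0.5227 0.2011 0.1497] [0.4962 0.1934] [0.5345 0.222 ]
0.16 79 [0.522  0.2014 0.1701] [0.4954 0.1947] [0.5345 0.2219]
0.18 78 [0.5219 0.2006 0.1902] [0.4982 0.1937] [0.5349 0.2195]
red 210 ((0.5145782232284546, 0.2051268070936203), 0.026508646085858345) 0.07526049121223388
side 437 zmin [0.121 0.121 0.124 0.124 0.125 0.125]
0.12 30 [0.5138 0.198  0.1323] [0.4949 0.1909] [0.5324 0.2113]
0.14 59 [0.5107 0.1986 0.1496] [0.4938 0.1909] [0.5337 0.2215]
0.16 50 [0.5105 0.1979 0.1698] [0.4947 0.1912] [0.5301 0.2129]
0.18 54 [0.5102 0.1973 0.1896] [0.4943 0.1892] [0.5296 0.2147]
red 57 ((0.5153255462646484, 0.20731385052204132), 0.02334940992295742) 0.0755945878587132
```

```bash
python3 -m creep '[[-0.03,0,0.15,0,0.2],[0,0,0.2,0,0.2],[0,0,0.2,0,0.2],[0,0,0.07,0,0.2],[0,0,0,0,0.2],[0,0,0,0,0.2],[0,0,0,0,0.2],[0,0,0,0,0.2],[0,0,0,0,0.2],[0,0,0,0,0.2]]'
python3 t.py; python3 - <<'E'
from h import *
d=dict(np.load('side9.npz')); c=d['pixels'][90:190,190:330]; cv2.imwrite('pics/c9.png',cv2.resize(c,None,fx=5,fy=5,interpolation=cv2.INTER_CUBIC))
E
```

```text
clock: 30.15
position: [0.5141, 0.2071, 0.1896]
ee_rot: [-2.191, -2.252, -0.0]
force: [-0.7, 0.6, -2.4]
width: 0.417
gripper_force: 29.9
t 30.15 pos [0.5141 0.2071 0.1896] closing 1.58 tilt 0.01 J [-0.76  0.36  0.38  1.82 -0.16  0.99 -0.29] w 0.417 gf 29.9 F [-0.7  0.6 -2.4]
shift units (now axes) [-0.005  0.059  0.014]
turn units 0.021
shift units (after turn) [-0.004  0.059  0.014]
scene 538 zmin [0.097 0.097 0.101 0.104 0.106 0.106]
0.1 47 [0.5204 0.2    0.1133] [0.4939 0.1926] [0.5344 0.2228]
0.12 72 [0.5215 0.1993 0.1296] [0.496  0.1916] [0.5344 0.2184]
0.14 76 [0.5223 0.1999 0.1499] [0.4966 0.1934] [0.5342 0.2188]
0.16 73 [0.5205 0.1989 0.1697] [0.4961 0.1933] [0.5345 0.2208]
0.18 66 [0.5174 0.1951 0.1915] [0.4855 0.1927] [0.5446 0.1985]
red 173 ((0.5160470008850098, 0.20431001484394073), 0.025063609704375267) 0.07532530120725378
side 496 zmin [0.094 0.095 0.096 0.099 0.1   0.1  ]
0.08 6 [0.5125 0.2017 0.0974] [0.5037 0.1966] [0.5233 0.2051]
0.1 41 [0.5124 0.1975 0.1119] [0.4933 0.1896] [0.5328 0.2144]
0.12 51 [0.5096 0.1977 0.1291] [0.4937 0.1891] [0.5343 0.2138]
0.14 53 [0.5107 0.1964 0.1497] [0.494  0.1891] [0.529  0.2142]
0.16 53 [0.5092 0.1959 0.1703] [0.4942 0.187 ] [0.5292 0.2112]
0.18 63 [0.5146 0.1958 0.1914] [0.4836 0.1901] [0.5489 0.2061]
red 58 ((0.5159158110618591, 0.20779475569725037), 0.024344427511096) 0.07509581946263999
```

View pics/c9.png

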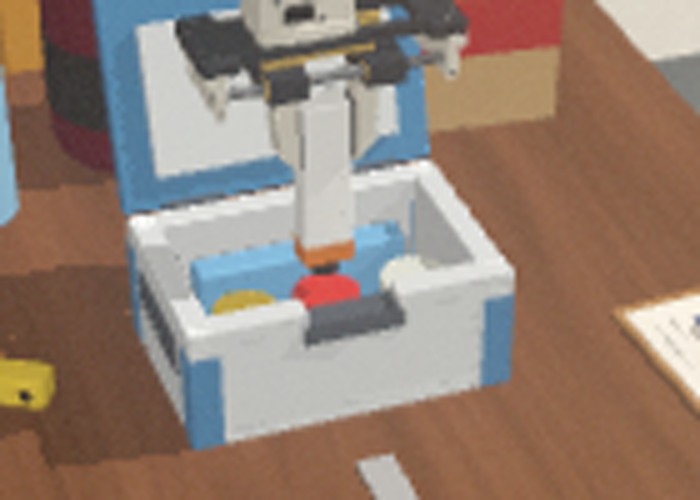

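The view shows the lens collar at (325,267), centred just above the red lid at (327,290). The lid is open and the thermometer is clear of everything else, so I'm handing in.

```bash
python3 -c "
from cell import sign_off
print(sign_off())"
```

```text
the job is handed in; nothing more can be done
None
```

The job is handed in; no verdict came back, but my last check showed the lid levered open past upright, the spatula flat on the table, and the thermometer held upright about 2 cm above the centre of the red-lidded jar.

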